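# Pass the yoke bolt through the ring gauge to its stop

### The job

Check the hanging yoke bolt on the ring gauge: lift it out of its black cradle by the orange grip and slide it, nose first, through the row of shrinking steel rings until the small red ring stops it. Feel for that stop and press on gently until the red ring has been nudged back about 5 mm (8 mm is too far), then let go and leave the bolt lying in the rings. Do not force the bolt against the gauge, push the red ring with the gripper, or disturb the other things on the case lid.

Things in the scene. Friction and masses are not known exactly. Their poses are not given: they have to be found in the camera images.
- bolt: steel yoke bolt, 0.2 to 0.37 kg; origin on its axis at the middle of the orange grip; local +y along the axis to the nose, z up. Orange grip: 16 mm wide (x), 20 tall, y -20 to 20 mm. Round shank: diameter 20, y 20 to 165, the last 8 mm tapering to a flat nose of diameter 12. Dark head: diameter 28, y -20 to -32. Nose-heavy in the hand (mass centre about 55 mm ahead of the grip's middle)
- bolt_nose (a point): centre of the bolt's flat nose, 165 mm from the bolt's origin along its local +y
- cradle: black cradle fixed on the case lid (lid top at z = 30 mm); origin under its middle, on the lid; local y as the bolt's. The bolt lies level in it, axis 45 mm above the lid, grip middle at y -75 mm. A 12 mm wide pedestal is under the grip, with room for fingers beside it; a saddle at y 50 mm has cheeks ending 1 mm below the bolt's axis. Lift straight up
- gauge: ring gauge fixed on the lid; origin on the lid straight below the mouth of ring 1; the bolt goes in along local +y. All rings share one level axis at x 0, z 75 mm. Ring 1: bore 36 mm, outer 50, y 0 to 8. Ring 2: bore 29, outer 43, y 32 to 40. Ring 3: bore 23, outer 37, y 60 to 68. Base plate 60 wide, 10 thick, y -43 to 172
- gauge_rest (a point): middle of the top of the gauge's yellow rest, a block 30 mm wide (x) and 12 long, at y -32 to -20 mm in front of ring 1; its top is 12 mm below the rings' axis, so the shank passes just over it and lies on it when let go. At the stop the orange grip is still in front of it
- telltale (a joint): the red ring (bore 11 mm, outer 36, same axis) that stops the nose: how far it has been pushed along the gauge's +y, in m, from 0 at the start to 0.020. At the start its front face is anywhere from y 84 to 114 mm (unknown carriage place, find it by feel). It slides against steady friction of about 8 N and stays where it is left
- bracket: red aluminium safety bracket on the lid, L-shaped, base 60 x 36 mm, 45 mm tall; origin under its base's middle; leave alone
- filter: pale blue square glass filter flat on the lid, 66 x 66 x 5 mm; origin under its middle; leave alone
- lampholder: white porcelain lamp holder standing on the lid, diameter 44 mm, 40 mm tall; origin under its middle; leave alone
Not all that is in view belongs to the job. Of the things that look like the bolt, the larger one is meant.

How it is judged:
By the outcome, as a careful person would: the job done as asked, in the order asked, and still so for the second after the job is handed in, with the robot touching nothing.
It also fails if it takes over 56 s, if anything falls off the work surface, if the arm or the gripper's body presses on something with over 40 N, if the wrist force passes 120 N, or if a joint passes its speed limit or range.

### The arm

A 6-joint arm with a two-finger parallel gripper is mounted at the origin on the work surface. World frame = base frame: x ahead of the robot, y to its left, z up, the work surface at z = 0. Lengths are in m, angles in degrees, forces in N, time in s.
With the tool pointing down it reaches from about 0.275 to 0.725 m from the base axis. Payload 5.6 kg.
Tool frame: the origin (TCP) lies on the centre line of the jaws, within the pads' length; the fingertips stand 22 mm ahead of it and the grasp point (between the pads) lies 3 mm ahead of it; z points along the fingers, y is the direction in which the jaws open and shut (so a half turn about z gives the same grasp; the last joint's range is limited). The gripper opens to 85 mm and grips with 20 to 120 N. Pads are 22 mm wide; open, the fingers measure 114 mm over their backs; the gripper's body (76 mm by 85 mm) begins 54 mm behind the grasp point. The pads swing forward as they close: fully open they stand 13 mm farther back than shut.
Start: joints at [80.535, 14.616, 6.199, 0, -81.583, -16.306], TCP at [0.239, 0.495, 0.253] pointing down, gripper open.
Joint ranges: [-168.99, 168.99], [-69.2, 112.95], [-62.41, 85.93], [-164.36, 98.24], [-168.68, -3.75], [-174.98, 174.98]. Speed limits (degrees/s): [147.25, 147.25, 180, 180, 180, 180].

### API

Orientations are given as a 3x3 rotation matrix whose columns are the frame's x, y, z axes.
In Python, from workcell import arm, hand, solver, cams, workorder gives the robot as it stands. Calls block until the motion is done:
- arm.move_to(position, orientation): joint-space move of the TCP to a pose.
- arm.line_to(position, frame=None, speed=0.15, until_force=None): straight line of the TCP; frame=None keeps the orientation; speed is the mean speed in m/s. With until_force (N) it stops when the force on the tool has changed by that much, and returns True; else False.
- arm.move_j(angles): joint-space move.
- hand.gripper_to(opening): opening from 0.0 (shut) to 1.0 (fully open); the grip force is fixed at half the most; returns when the fingers have stopped.
- arm.sleep(seconds).
- solver.inverse_kinematics(position, orientation): joint angles nearest the present ones, or None.
- arm.state(): the state.
- cams.capture(name): name is "side" or "top"; returns a dict with "color" (420x560x3 uint8, red, green, blue), "vertical_fov" (degrees; the focal length in pixels is half the picture's height over the tangent of half this angle, whatever the lens; pixels are square), "cx", "cy" (the principal point, pixels), "dist_coeffs" ([k1, k2, p1, p2, k3] as OpenCV has them; the pictures are not rectified), "xyz" and "rotation" of the camera in the world. Camera axes: x right, y down, z forward; pixel columns grow to the right and rows downward; lengths in m; the calibration is good to about 2 mm. A picture is of the moment at which its call begins. There is no depth.
A pose or a line that the arm cannot do raises arm.Unreachable and nothing moves.
- workorder.sign_off(): hands the job in, once; it reports no verdict.
The state is a dict: "clock": time; "joint_positions": joint angles; "joint_velocities": joint speeds; "joint_efforts": joint torques, N m; "tool_pos": TCP position; "eef_rot": TCP orientation; "contact_force": force on the tool from outside, world axes, zero at the start; "moment": the same for the moment, N m; "gripper_width": opening from 0.0 (shut) to 1.0 (fully open).
Only numpy, scipy, OpenCV 4.12 (cv2) and the standard library are available. Lean on these libraries where they do the work, as an engineer would, in place of code of your own. Each camera call takes 0.05 s, during which the arm holds its last target. There are 200 camera calls.

## Working session

There is one attempt and no reset: what is moved stays moved. The work goes in short steps, each a Python script; the robot and the scene stay as the last script left them, time stands still between calls to the robot, and variables do not carry over. Pictures are saved under pics/ and viewed, about 8 in all and at most 12, crops included, and the job is handed in when it is done.

```bash
mkdir -p pics; cat > h.py <<'E'
import numpy as np, cv2
from workcell import arm, hand, solver, cams, workorder
def K(c):
    f=210/np.tan(np.radians(c["vertical_fov"])/2)
    return np.array([[f,0,c["cx"]],[0,f,c["cy"]],[0,0,1.]])
def ray(c,uv):
    p=cv2.undistortPoints(np.array([[uv]],float),K(c),np.array(c["dist_coeffs"],float))[0,0]
    d=np.array(c["rotation"])@np.array([p[0],p[1],1]); return np.array(c["xyz"]),d/np.linalg.norm(d)
def plane(c,uv,z):
    o,d=ray(c,uv); return o+d*(z-o[2])/d[2]
def proj(c,P):
    R=np.array(c["rotation"]); q=(np.atleast_2d(P)-np.array(c["xyz"]))@R
    return cv2.projectPoints(q,np.zeros(3),np.zeros(3),K(c),np.array(c["dist_coeffs"],float))[0][:,0]
def save(c,n,crop=None,s=1):
    im=c["color"][:,:,::-1]
    if crop: u0,v0,u1,v1=crop; im=im[v0:v1,u0:u1]
    cv2.imwrite(f"pics/{n}.png",cv2.resize(im,None,fx=s,fy=s,interpolation=cv2.INTER_CUBIC))
E
python3 - <<'E'
from h import *
import pickle
for n in("top","side"):
    c=cams.capture(n); save(c,n+"0",None,1.4); pickle.dump(c,open(n+"0.pkl","wb"))
    print(n,c["xyz"],np.round(c["rotation"],3).tolist(),c["vertical_fov"],c["dist_coeffs"])
print(arm.state())
E
```

```text
top [ 0.36140564 -0.12038183  1.3138058 ] [[0.002, -0.996, 0.092], [-1.0, -0.0, 0.023], [-0.023, -0.092, -0.996]] 42.49154881914719 [-0.01804493  0.          0.          0.          0.        ]
side [ 0.03557263 -0.89948717  0.88194229] [[0.877, -0.313, 0.365], [-0.481, -0.593, 0.646], [0.015, -0.742, -0.671]] 44.743547844102295 [-0.17457685  0.          0.          0.          0.        ]
{'clock': 0.1, 'joint_positions': array([ 8.05365948e+01,  1.46485169e+01,  6.13963718e+00, -2.32462983e-02,
       -8.15844948e+01, -1.63062398e+01]), 'joint_velocities': array([ 0.02770114, -0.15516992,  0.20773182, -0.01752301,  0.06281192,
        0.01131013]), 'joint_efforts': array([-4.18352618e-03, -3.87600446e+01,  2.38475436e+01,  5.37810981e+00,
       -3.78872151e-03, -8.96950525e-06]), 'tool_pos': array([0.23889504, 0.49496146, 0.25250992]), 'eef_rot': array([[ 9.00523293e-01, -4.34807265e-01, -6.63841928e-04],
       [-4.34807766e-01, -9.00521977e-01, -1.54151154e-03],
       [ 7.24561716e-05,  1.67681067e-03, -9.99998592e-01]]), 'contact_force': array([ 0.0545191 ,  0.50925277, -0.46920521]), 'moment': array([-0.0381037 ,  0.04608517, -0.01592369]), 'gripper_width': 0.9979773450452548}
```

View pics/top0.png

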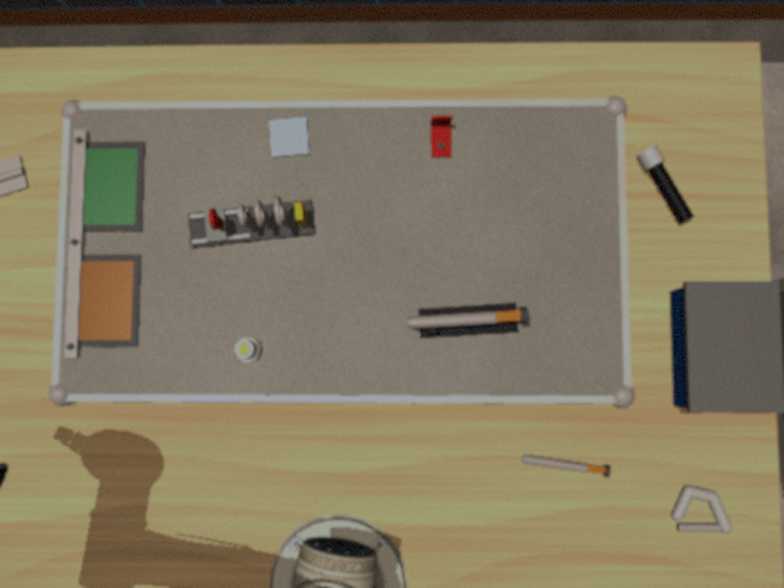

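View pics/side0.png

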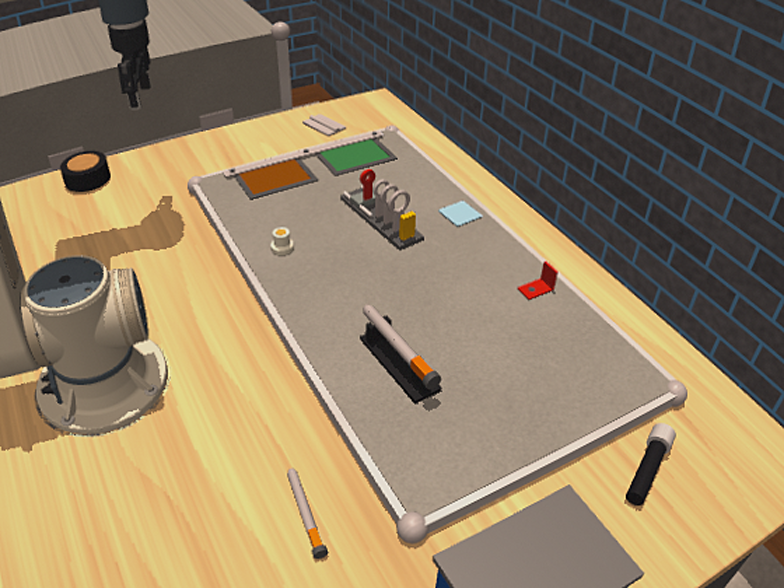

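The two candidates for the bolt, in top-picture (1.4×) pixels, are the large one in the black cradle with its grip at (510,317), and a small lookalike on the bench with its grip at (597,469). I choose the large one in the cradle. Its nose points left, which is world +y. The gauge has its yellow rest at (299,212) and its red ring at (214,218), so insertion also runs left.

```bash
cat > m.py <<'E'
from h import *
import pickle
t,s=[pickle.load(open(n+"0.pkl","rb")) for n in("top","side")]
def mask(c,box,f):
    u0,v0,u1,v1=box; h=cv2.cvtColor(c["color"],cv2.COLOR_RGB2HSV).astype(int)
    m=np.zeros(h.shape[:2],bool); m[v0:v1,u0:u1]=f(h[v0:v1,u0:u1,0],h[v0:v1,u0:u1,1],h[v0:v1,u0:u1,2]); 
    v,u=np.nonzero(m); return np.c_[u,v].astype(float)
org=lambda h,s,v:(h>6)&(h<20)&(s>150)&(v>100)
yel=lambda h,s,v:(h>=21)&(h<35)&(s>150)&(v>100)
red=lambda h,s,v:((h<6)|(h>172))&(s>150)&(v>60)
dark=lambda h,s,v:(v<75)
def tri(a,b):
    (o1,d1),(o2,d2)=ray(t,a),ray(s,b); A=np.c_[d1,-d2]; k=np.linalg.lstsq(A,o2-o1,rcond=None)[0]
    p,q=o1+k[0]*d1,o2+k[1]*d2; return (p+q)/2,p-q
if __name__=="__main__":
    for n,f,bt,bs in[("grip",org,(340,210,385,240),(285,245,320,280)),("rest",yel,(205,140,225,165),(280,145,300,175)),("redring",red,(145,145,162,168),(250,118,272,145))]:
        a,b=mask(t,bt,f),mask(s,bs,f); print(n,len(a),len(b),a.mean(0),b.mean(0),a.min(0),a.max(0)); print(*[np.round(x,4) for x in tri(a.mean(0),b.mean(0))])
    print("grip@.085",plane(t,mask(t,(340,210,385,240),org).mean(0),.085))
    print("rest@.093",plane(t,mask(t,(205,140,225,165),yel).mean(0),.093))
    A=cv2.resize(t["color"][135:180,125:235],None,fx=7,fy=7,interpolation=cv2.INTER_CUBIC)
    B=cv2.resize(t["color"][205:250,280:390],None,fx=7,fy=7,interpolation=cv2.INTER_CUBIC)
    cv2.imwrite("pics/tc.png",np.vstack([A,B[:285]])[:,:,::-1])
    C=cv2.resize(s["color"][110:300,235:325],None,fx=3.1,fy=3.1,interpolation=cv2.INTER_CUBIC); cv2.imwrite("pics/sc.png",C[:,:,::-1])
E
python3 m.py
```

```text
grip 128 149 [362.921875 225.234375] [299.70469799 261.67114094] [355. 221.] [371. 229.]
[ 0.4487 -0.28    0.0827] [ 0.002  -0.001   0.0003]
rest 76 61 [212.97368421 151.01315789] [290.6557377 158.       ] [210. 145.] [216. 157.]
[0.6242 0.0654 0.0759] [-0.001   0.0005 -0.0001]
redring 52 151 [151.94230769 156.05769231] [262.25165563 130.49668874] [150. 150.] [155. 162.]
[0.6102 0.2052 0.0888] [-0.0014  0.0007 -0.0001]
grip@.085 [ 0.44947605 -0.28017438  0.085     ]
rest@.093 [0.61999066 0.06305809 0.093     ]
```

View pics/tc.png

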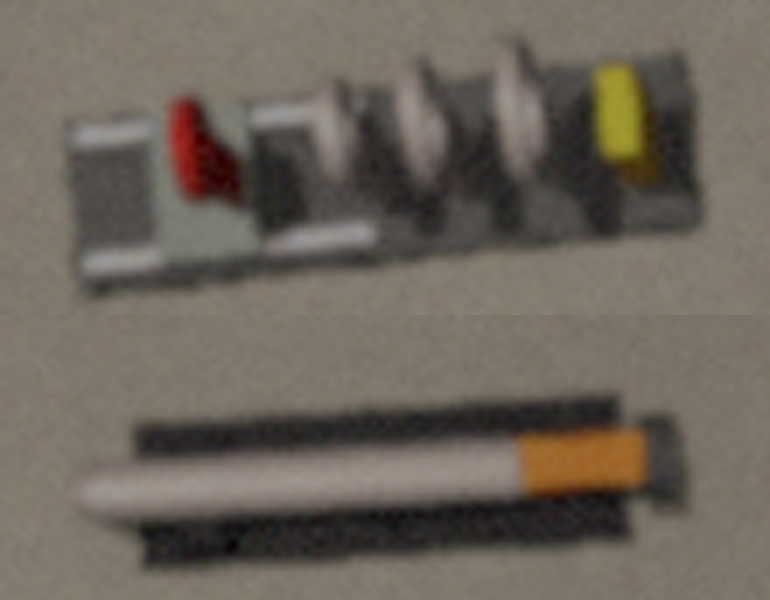

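The crop shows the gauge plate from (70,122) to (700,225), with the yellow top at (619,112), the rings at (520,110), (422,120) and (337,125), and the red ring at (190,150). It also confirms the bolt: a pale shank with its nose at (80,492), the orange grip centred on (584,460), a dark head, and the black cradle beneath. Next I fit edges for the yaws.

```bash
cat > e.py <<'E'
from m import *
def edge(c,p,q,z,sign,w=4,trim=.08):
    """subpixel edge near segment p->q (pixels); sign: brightness change going down rows"""
    g=cv2.GaussianBlur(cv2.cvtColor(c["color"],cv2.COLOR_RGB2GRAY).astype(np.float32),(0,0),.8); pts=[]
    for k in np.linspace(trim,1-trim,60):
        u=p[0]+k*(q[0]-p[0]); v=p[1]+k*(q[1]-p[1]); vs=np.arange(v-w,v+w,.1,dtype=np.float32)
        l=cv2.remap(g,np.full((1,len(vs)),u,np.float32),vs[None],cv2.INTER_LINEAR)[0]
        d=sign*np.gradient(cv2.GaussianBlur(l[None],(0,0),4)[0]); i=d.argmax()
        if 3<i<len(vs)-3: pts.append(plane(c,(u,vs[i]),z)[:2])
    vx,vy,x,y=cv2.fitLine(np.array(pts,np.float32),cv2.DIST_HUBER,0,.001,.001).ravel()
    if vy<0: vx,vy=-vx,-vy
    return np.degrees(np.arctan2(-vx,vy)), np.array([x,y]), len(pts)
def px(x,y,o): return ((x+.5)/7-.5+o[0],(y+.5)/7-.5+o[1])
if __name__=="__main__":
    o=(125,135); o2=(280,205-45)
    for n,p,q,z,sg,oo,w in[("gauge far",(70,122),(690,52),.04,-1,o,2),("gauge near",(85,292),(700,225),.03,1,o,2),
      ("crad far",(135,428),(618,398),.04,-1,o2,2),("crad near",(145,568),(630,538),.04,1,o2,2),
      ("shank far",(130,460),(520,440),.075,1,o2,1.5),("shank near",(130,518),(520,497),.075,-1,o2,1.5),
      ("grip far",(520,433),(645,430),.085,1,o2,2),("grip near",(525,492),(645,488),.085,-1,o2,2)]:
        yaw,c,k=edge(t,px(*p,oo),px(*q,oo),z,sg,w); d=np.array([-np.sin(np.radians(yaw)),np.cos(np.radians(yaw))])
        y0=.1 if 'gauge' in n else -.28
        print(n,round(yaw,2),k,"x at y0:",round((c+d*(y0-c[1])/d[1])[0],4))
    for n,p,z,oo in[("gauge front",(694,138),.04,o),("gauge back",(77,207),.04,o),("yellow top",(619,112),.093,o),("nose",(80,493),.075,o2),("grip rear",(645,459),.085,o2),("grip front",(521,463),.085,o2),("crad rear",(624,468),.04,o2),("crad front",(140,498),.04,o2)]:
        print(n,np.round(plane(t,px(*p,oo),z),4))
E
python3 e.py
```

```text
gauge far 5.64 54 x at y0: 0.6486
gauge near 6.42 60 x at y0: 0.5869
crad far 3.73 60 x at y0: 0.4736
crad near 3.48 60 x at y0: 0.4242
shank far 3.58 60 x at y0: 0.4585
shank near 3.45 60 x at y0: 0.4396
grip far 2.85 60 x at y0: 0.458
grip near 4.29 60 x at y0: 0.4407
gauge front [0.6232 0.045  0.04  ]
gauge back [0.5997 0.2577 0.04  ]
yellow top [0.621 0.063 0.093]
nose [ 0.4391 -0.1166  0.075 ]
grip rear [ 0.4497 -0.3001  0.085 ]
grip front [ 0.4484 -0.2599  0.085 ]
crad rear [ 0.4499 -0.2996  0.04  ]
crad front [ 0.4396 -0.1367  0.04  ]
```

View pics/sc.png

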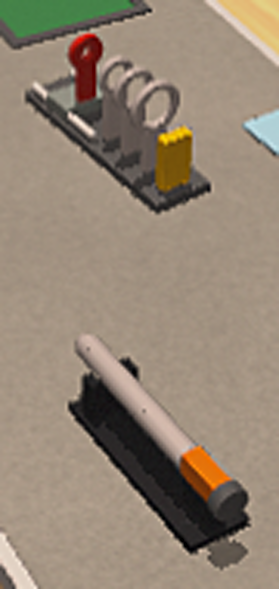

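The side crop agrees: the yellow rest is at (173,158), the rings run from (157,103) towards the red ring at (85,65), and the bolt lies level in its cradle. The fits give a bolt origin of about (0.449, -0.280) with yaw 3.5°, and a gauge origin of about (0.6184, 0.0885) with yaw about 6.1°. Now the grasp.

```bash
cat >> h.py <<'E'
def R(yaw,flip=1):
    a=np.radians(yaw); y=flip*np.array([np.cos(a),np.sin(a),0]); z=np.array([0,0,-1.]); return np.c_[np.cross(y,z),y,z]
def st(m=""):
    s=arm.state(); print(m,round(s["clock"],2),"pos",np.round(s["tool_pos"],4),"F",np.round(s["contact_force"],2),"M",np.round(s["moment"],3),"g",round(float(s["gripper_width"]),3)); return s
E
python3 - <<'E'
from h import *
q={}
for f in(1,-1):
    for p,y in(([.449,-.28,.16],3.5),([.449,-.28,.078],3.5),([.6184,.03,.108],6.1)):
        r=solver.inverse_kinematics(p,R(y,f)); print(f,None if r is None else np.round(r,1))
        q.setdefault(f,[]).append(999 if r is None else abs(r[5]))
f=min(q,key=lambda k:max(q[k])); print("flip",f)
arm.move_to([.449,-.28,.16],R(3.5,f)); st()
print(arm.line_to([.449,-.28,.078],speed=.06,until_force=6)); st()
hand.gripper_to(0.0); st("closed")
print(arm.line_to([.449,-.28,.17],speed=.06)); arm.sleep(.3); st("up")
for n in("top","side"): c=cams.capture(n); save(c,n+"1",None,1)
c=cams.capture("top")
E
python3 -c "
import cv2,numpy as np
a=cv2.imread('pics/top1.png')[130:290,250:410];b=cv2.imread('pics/side1.png')[170:330,220:380]
cv2.imwrite('pics/g1.png',cv2.resize(np.hstack([a,b]),None,fx=2.5,fy=2.5,interpolation=2))"
```

```text
1 [ -15.    15.    -7.1    0.   -67.9 -161.5]
1 [ -15.    19.3  -14.3    0.   -56.4 -161.5]
1 [ 17.2  26.7   2.4   0.  -65.7 168.9]
-1 [-15.   15.   -7.1   0.  -67.9  18.5]
-1 [-15.   19.3 -14.3   0.  -56.4  18.5]
-1 [ 17.2  26.7   2.4   0.  -65.7 -11.1]
flip -1
 2.94 pos [ 0.4494 -0.2795  0.1601] F [-0.04 -0.48  0.25] M [-0.024 -0.064 -0.01 ] g 1.003
False
 4.46 pos [ 0.4493 -0.2801  0.0784] F [0.46 0.04 0.08] M [-0.019 -0.013  0.009] g 0.997
closed 5.1 pos [ 0.4491 -0.2801  0.0782] F [-0.73  0.59  1.54] M [0.18  0.104 0.017] g 0.174
False
up 7.08 pos [ 0.449  -0.28    0.1699] F [ 0.23 -0.23 -2.88] M [-0.228  0.003 -0.014] g 0.177
```

View pics/g1.png

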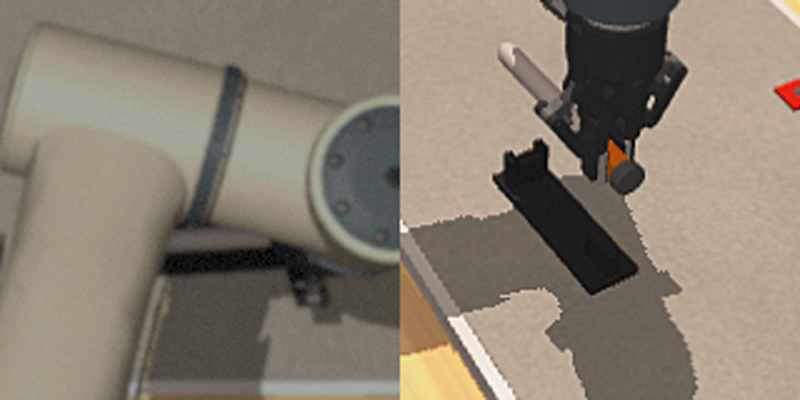

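The bolt is held: 2.9 N of weight, orange grip between the pads at (620,160), and the cradle empty. I'll move it in front of the gauge, in line with the axis, and compare shank and gauge in the same view.

```bash
cat >> h.py <<'E'
YAW=6.1; O=np.array([.6184,.0885]); ZT=.1082
def P(nose,dx=0,dz=0,yaw=None):
    """TCP position for nose at gauge-local y (m), lateral dx, dz"""
    a=np.radians(YAW if yaw is None else yaw); d=np.array([-np.sin(a),np.cos(a)]); x=np.array([np.cos(a),np.sin(a)])
    return np.r_[O+d*(nose-.165)+x*dx,ZT+dz]
E
python3 - <<'E'
from h import *
import pickle
arm.move_to(P(-.05,0,.05),R(YAW,-1)); arm.line_to(P(-.05),speed=.08); arm.sleep(.3); st()
for n in("top","side"):
    c=cams.capture(n); pickle.dump(c,open(n+"2.pkl","wb")); save(c,n+"2")
E
python3 -c "
import cv2,numpy as np
a=cv2.imread('pics/top2.png')[125:225,125:285];b=cv2.imread('pics/side2.png')[100:200,220:380]
cv2.imwrite('pics/g2.png',cv2.resize(np.vstack([a,b]),None,fx=3,fy=3,interpolation=2)) if 0 else cv2.imwrite('pics/g2.png',cv2.resize(np.vstack([a,b]),(480*1,600),interpolation=2))"
```

```text
9.28 pos [ 0.6414 -0.1253  0.1086] F [-0.39  0.03 -2.29] M [-0.248 -0.041 -0.044] g 0.177
```

View pics/g2.png

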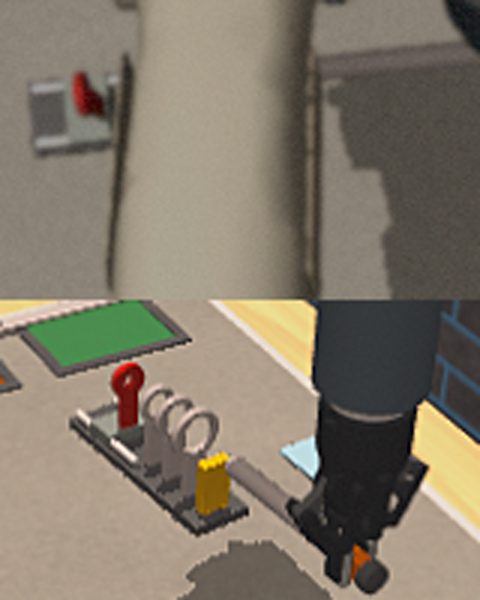

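In the top view (upper half) the upper arm covers the rings, but the shank shows at the right, rows 55–70. In the side view the nose at (232,463) sits just in front of the yellow rest (212,465), roughly level with the ring axis. I'll measure the shank against the gauge axis in the same top frame, and fit the side edges for pitch.

```bash
cat > s.py <<'E'
from e import *
t2,s2=[pickle.load(open(n+"2.pkl","rb")) for n in("top","side")]
import h
# expected edges
d=np.array([-np.sin(np.radians(YAW)),np.cos(np.radians(YAW))]); x=np.array([d[1],-d[0]])
def g(xx,yy,zz): return np.r_[O+d*yy+x*xx,.03+zz]
for nm,sx,sg in(("far",.01,1),("near",-.01,-1)):
    p,q=proj(t2,[g(sx,-.09,.075),g(sx,-.165,.075)]); print(nm,p,q)
    for sgn in(1,-1):
        yaw,c,k=edge(t2,p,q,.105,sgn,3); r=c-O; print("  sign",sgn,"yaw",round(yaw,2),"lat mm",round(1e3*(r@x),2),"at",round(1e3*(r@d)),k)
a=t2["color"][135:165,225:290]; b=s2["color"][140:185,285:345]
cv2.imwrite("pics/z2.png",np.vstack([cv2.resize(a,(650,300),interpolation=2),cv2.resize(b,(400,300),interpolation=2).repeat(1,0) if 0 else np.pad(cv2.resize(b,(400,300),interpolation=2),((0,0),(0,250),(0,0)))])[:,:,::-1])
print("nose/r1/rest pred side",proj(s2,[g(0,-.05,.075),g(0,0,.075),g(0,-.026,.063),g(0,-.165,.075)]))
E
python3 s.py
```

```text
far [239.83052299 142.10546167] [272.5190253  138.56879163]
  sign 1 yaw 6.04 lat mm 4.44 at -140 60
  sign -1 yaw 6.13 lat mm 10.48 at -145 60
near [240.67873082 150.68649254] [273.42016962 147.15149011]
  sign 1 yaw 4.93 lat mm -13.93 at -127 56
  sign -1 yaw 5.41 lat mm -5.97 at -132 60
nose/r1/rest pred side [[295.70669086 154.2854977 ]
 [284.6651478  145.3781249 ]
 [290.19681014 153.647944  ]
 [323.08896735 176.46804017]]
```

View pics/z2.png

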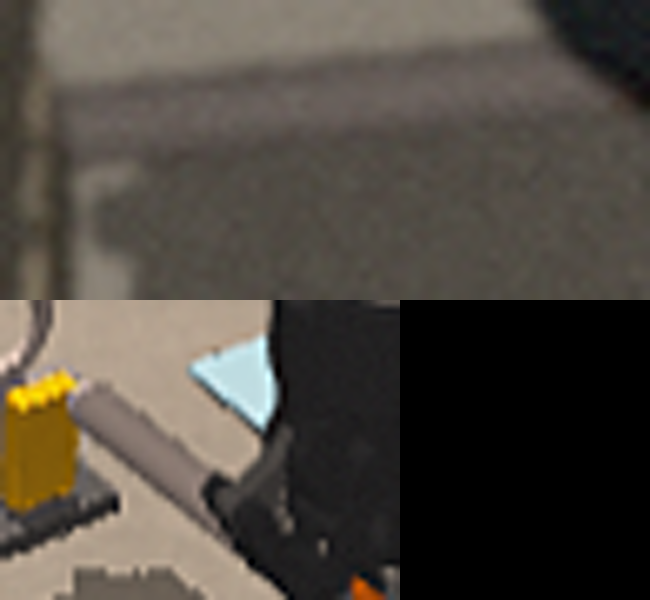

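The shank's far edge is at +10.5 mm (expected +10) with yaw 6.13°, so lateral alignment is within about 0.5 mm. In the side crop the shank axis looks level and the nose at (85,395) is at the height of the rest's top. I'll touch down on the rest to get the height by feel.

```bash
python3 - <<'E'
from h import *
print(arm.line_to(P(-.05,0,.004),speed=.05)); 
print(arm.line_to(P(-.008,0,.004),speed=.05,until_force=4)); arm.sleep(.2); st("over rest")
print(arm.line_to(P(-.008,0,-.006),speed=.01,until_force=1.5)); s=st("touch"); print("dz",s["tool_pos"][2]-ZT)
arm.line_to(P(-.008,0,.003),speed=.05);arm.sleep(.2); st("back")
E
```

```text
False
False
over rest 10.82 pos [ 0.6368 -0.0838  0.1122] F [ 0.32  0.59 -2.65] M [-0.173 -0.044 -0.013] g 0.176
True
touch 11.5 pos [ 0.6364 -0.0836  0.1049] F [ 1.91 -1.89  0.38] M [-0.059 -0.313 -0.128] g 0.177
dz -0.003256370443605175
back 12.0 pos [ 0.6364 -0.0835  0.1107] F [ 0.35  0.89 -3.15] M [-0.178 -0.039 -0.023] g 0.174
```

```bash
python3 - <<'E'
from h import *
arm.line_to(P(-.008,0,-.001),speed=.03); arm.sleep(.2); st()
print(arm.line_to(P(.026,0,-.001),speed=.04,until_force=3)); arm.sleep(.2); st("nose 26")
print(arm.line_to(P(.026,0,-.006),speed=.01,until_force=1.5)); s=st("touch"); print("dz",s["tool_pos"][2]-ZT)
arm.line_to(P(.026,0,-.001),speed=.03);arm.sleep(.2); st("back")
import pickle
for n in("top","side"):
    c=cams.capture(n); pickle.dump(c,open(n+"3.pkl","wb")); save(c,n+"3")
cv2.imwrite("pics/z3.png",cv2.resize(c["color"][125:185,245:325],None,fx=7,fy=7,interpolation=2)[:,:,::-1])
E
```

```text
12.48 pos [ 0.6367 -0.0836  0.1072] F [-0.78  0.47 -2.39] M [-0.171 -0.035 -0.003] g 0.176
False
nose 26 13.68 pos [ 0.6332 -0.0499  0.1072] F [ 0.52  0.53 -3.31] M [-0.219 -0.032  0.026] g 0.178
True
touch 13.97 pos [ 0.633  -0.05    0.1053] F [ 1.01 -1.4   1.47] M [-0.034 -0.369 -0.123] g 0.174
dz -0.002883403693268699
back 14.43 pos [ 0.6328 -0.0497  0.1067] F [ 1.28  0.2  -3.24] M [-0.197 -0.092 -0.006] g 0.176
```

View pics/z3.png

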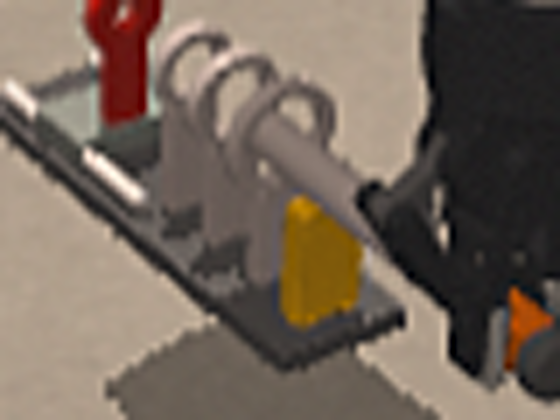

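The nose is now inside ring 1, with the shank passing over the yellow rest (crop 320,230), and nothing is jammed. The two touches give a rest contact at dz of about -2.9 to -3.2, so centred is dz about -1. I'll continue under force guard.

```bash
python3 - <<'E'
from h import *
import pickle
for n in(.044,.058,.07,.081):
    hit=arm.line_to(P(n,0,-.001),speed=.03,until_force=3); arm.sleep(.25); st(f"{n} {hit}")
    if hit: break
c=cams.capture("side"); pickle.dump(c,open("side4.pkl","wb"))
E
```

```text
0.044 False 15.53 pos [ 0.6313 -0.032   0.1072] F [-0.93  0.28 -2.78] M [-0.245 -0.078  0.002] g 0.179
0.058 False 16.4 pos [ 0.6298 -0.018   0.1072] F [ 0.4  -0.31 -2.55] M [-0.211 -0.023  0.003] g 0.177
0.07 False 17.2 pos [ 0.6285 -0.0061  0.1072] F [-0.16  0.76 -2.38] M [-0.207 -0.071 -0.003] g 0.177
0.081 False 17.97 pos [0.6273 0.0049 0.1072] F [-0.42 -0.45 -3.83] M [-0.219 -0.018 -0.014] g 0.175
```

The nose is through all three rings without contact. Now I feel for the red ring.

```bash
python3 - <<'E'
from h import *
hit=arm.line_to(P(.119,0,-.001),speed=.012,until_force=4); s=st(f"hit {hit}")
d=P(1)-P(0); print("nose est",.165+(s["tool_pos"]-np.r_[O,0])@d*1e3)
arm.sleep(.3); st("settled")
c=cams.capture("side"); save(c,"side5"); cv2.imwrite("pics/z5.png",cv2.resize(c["color"][105:185,235:325],None,fx=6,fy=6,interpolation=2)[:,:,::-1])
E
```

```text
hit True 20.12 pos [0.6239 0.0321 0.1064] F [ 2.25 -1.42 -0.56] M [-0.501 -0.607 -0.225] g 0.177
nose est -56.493758853312634
settled 20.42 pos [0.6239 0.0321 0.1061] F [ 3.04 -1.78  1.92] M [-0.451 -0.83  -0.234] g 0.178
```

View pics/z5.png

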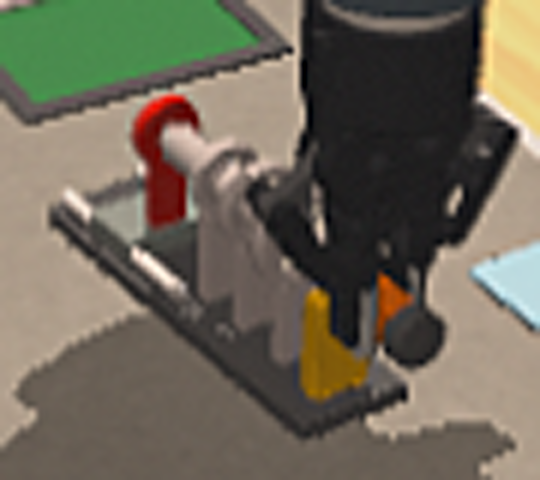

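The side crop shows the shank through the rings with the nose at the red ring (165,130). The force is mostly upward, though, so the shank may be brushing something below while the tool has sagged about 1 mm. I'll ease it up and re-read.

```bash
cat >> h.py <<'E'
def nose(s): return .165+(np.array(s["tool_pos"])-np.r_[O,0])[:2]@(P(1)-P(0))[:2]
def avg(m,n=10):
    F=[];M=[]
    for _ in range(n): arm.sleep(.02); s=arm.state(); F.append(s["contact_force"]);M.append(s["moment"])
    print(m,round(s["clock"],2),"nose",round(1e3*nose(s),2),"dz",round(1e3*(s["tool_pos"][2]-ZT),2),"F",np.round(np.mean(F,0),2),"+-",np.round(np.std(F,0),2),"M",np.round(np.mean(M,0),3)); return np.mean(F,0)
E
python3 - <<'E'
from h import *
n=nose(arm.state()); avg("now")
for dn,dz in((0,-.001),(0,0),(-.003,-.0005)):
    arm.line_to(P(n+dn,0,dz),speed=.01); avg(f"{dn} {dz}")
E
```

```text
now 20.63 nose 108.34 dz -2.22 F [ 3.16 -2.07  2.43] +- [0.59 0.38 0.48] M [-0.555 -1.048 -0.244]
0 -0.001 21.18 nose 108.36 dz -1.53 F [ 0.88 -1.84 -0.9 ] +- [0.74 0.49 0.46] M [-0.522 -0.517 -0.163]
0 0 21.59 nose 108.32 dz -0.43 F [ 0.06 -1.01 -3.27] +- [0.49 0.5  0.59] M [-0.668 -0.176 -0.019]
-0.003 -0.0005 22.21 nose 105.33 dz -0.48 F [ 0.01  0.11 -3.16] +- [0.34 0.39 0.32] M [-0.198 -0.059 -0.018]
```

Raising to dz of about -0.4 clears the lower contact. Backing off 3 mm frees everything, so the axial stop is near nose = 108 mm. I'll approach again at this height in small steps.

```bash
python3 - <<'E'
from h import *
for n in(.1065,.1075,.108,.1085,.109,.1095,.110,.1105):
    arm.line_to(P(n,0,-.0002),speed=.01); F=avg(f"{n}",5)
    if F[1]<-5 : break
E
```

```text
0.1065 22.57 nose 106.55 dz -0.16 F [ 0.07  0.32 -2.54] +- [0.38 0.45 0.3 ] M [-0.182 -0.09   0.023]
0.1075 22.9 nose 107.55 dz -0.19 F [-0.24 -0.2  -3.01] +- [0.34 0.47 0.52] M [-0.184 -0.054 -0.007]
0.108 23.23 nose 107.99 dz -0.23 F [ 0.18  0.33 -2.77] +- [0.35 0.53 0.47] M [-0.174 -0.072  0.014]
0.1085 23.57 nose 108.33 dz -0.17 F [ 0.57 -1.55 -3.29] +- [0.32 0.27 0.3 ] M [-0.546 -0.151 -0.007]
0.109 23.9 nose 108.49 dz -0.14 F [ 0.34 -3.85 -2.9 ] +- [0.41 0.23 0.12] M [-1.473 -0.242 -0.016]
0.1095 24.23 nose 108.64 dz -0.05 F [ 0.69 -5.77 -3.02] +- [0.55 0.46 0.36] M [-2.1   -0.308  0.019]
```

Clean axial contact at nose ≈108.2 mm, loading linearly. I'll press on gently through the ~8 N slip to nose ≈113.8 mm.

```bash
python3 - <<'E'
from h import *
n=.110
while True:
    arm.line_to(P(n,0,-.0002),speed=.01); F=avg(f"{n:.4f}",5); m=nose(arm.state())
    if F[1]<-13 or m>.1134 or abs(F[0])>5 or F[2]>3: break
    n+=.0005 if n<.1110 else .0008
import pickle
c=cams.capture("side"); save(c,"side6"); pickle.dump(c,open("side6.pkl","wb"))
E
```

```text
0.1100 24.57 nose 108.76 dz -0.01 F [ 0.96 -6.81 -2.81] +- [0.31 0.29 0.4 ] M [-2.511 -0.361  0.024]
0.1105 24.9 nose 109.07 dz 0.02 F [ 0.71 -7.87 -2.28] +- [0.12 0.41 0.36] M [-2.75  -0.363 -0.005]
0.1110 25.23 nose 109.44 dz 0.05 F [ 0.88 -7.99 -2.8 ] +- [0.25 0.42 0.26] M [-2.809 -0.41   0.015]
0.1118 25.57 nose 110.24 dz 0.05 F [ 1.06 -7.92 -2.55] +- [0.54 0.47 0.35] M [-2.85  -0.411  0.017]
0.1126 25.9 nose 111.02 dz 0.06 F [ 0.91 -7.82 -2.24] +- [0.28 0.36 0.36] M [-2.84  -0.414  0.021]
0.1134 26.23 nose 111.83 dz 0.04 F [ 0.98 -7.9  -2.21] +- [0.47 0.5  0.3 ] M [-2.876 -0.399  0.011]
0.1142 26.57 nose 112.6 dz 0.02 F [ 1.2  -8.19 -2.31] +- [0.22 0.25 0.53] M [-2.855 -0.398  0.014]
0.1150 26.9 nose 113.4 dz 0.04 F [ 0.89 -7.94 -2.32] +- [0.43 0.29 0.51] M [-2.855 -0.411 -0.016]
```

```bash
python3 - <<'E'
from h import *
from m import mask,red
import pickle
arm.line_to(P(.1156,0,-.0002),speed=.01); avg("pressed",5)
arm.line_to(P(.1136,0,-.0002),speed=.01); avg("relaxed",5)
arm.line_to(P(.1134,0,-.0013),speed=.01); avg("lowered",5)
c=cams.capture("side"); pickle.dump(c,open("side6.pkl","wb"))
hand.gripper_to(1.0); avg("open",5)
p=arm.state()["tool_pos"]
print(arm.line_to(np.r_[p[:2],p[2]+.12],speed=.1,until_force=6)); avg("up",5)
arm.move_to([.45,-.25,.30],R(YAW,-1)); avg("away",5)
for n in("side","top"):
    c=cams.capture(n); pickle.dump(c,open(n+"7.pkl","wb")); save(c,n+"7")
    c0=pickle.load(open(n+"0.pkl","rb")); b=(245,112,275,145) if n=="side" else (140,145,165,170)
    print(n,"red centroid before/after",mask(c0,b,red).mean(0),mask(c,b,red).mean(0),
     "px for 5mm",np.diff(proj(c,[P(.3),P(.305)]),axis=0))
a=cv2.imread("pics/top7.png")[130:190,130:290];b=cv2.imread("pics/side7.png")[105:185,230:330]
cv2.imwrite("pics/z7.png",np.vstack([cv2.resize(a,(640,240),interpolation=2),cv2.resize(b,(640,350),interpolation=2)]))
E
```

```text
pressed 27.28 nose 114.0 dz 0.05 F [ 1.2  -8.02 -2.2 ] +- [0.73 0.08 0.64] M [-2.829 -0.423  0.03 ]
relaxed 27.72 nose 113.67 dz -0.2 F [ 0.67 -2.67 -3.12] +- [0.61 0.26 0.51] M [-1.161 -0.202 -0.002]
lowered 28.06 nose 113.58 dz -1.19 F [-0.25 -2.01 -1.9 ] +- [0.49 0.46 0.51] M [-0.744 -0.126  0.003]
open 28.88 nose 113.4 dz -1.29 F [ 0.08 -0.09 -0.07] +- [0.28 0.53 0.51] M [ 0.031 -0.033  0.003]
False
up 30.31 nose 113.36 dz 117.9 F [ 0.15  0.18 -0.18] +- [0.29 0.7  0.45] M [-0.019 -0.016 -0.004]
away 31.68 nose -152.94 dz 191.11 F [0.27 0.11 0.37] +- [0.24 0.56 0.32] M [-0.006 -0.026 -0.003]
side red centroid before/after [262.25165563 130.49668874] [260.63247863 130.25641026] px for 5mm [[-0.95553536 -0.76295842]]
top red centroid before/after [151.94230769 156.05769231] [149.18604651 156.04651163] px for 5mm [[-2.16731362  0.23654948]]
```

View pics/z7.png

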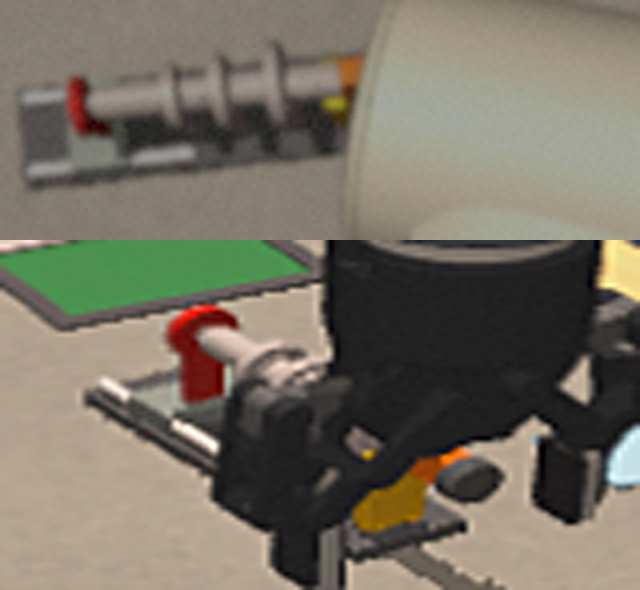

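The final view shows the bolt lying in all three rings and over the rest, with its nose at the red ring (95,103). The gripper is clear. By feel, the ring travelled from 108.85 to 114.0 mm, about 5.1 mm. Handing in.

```bash
python3 - <<'E'
from h import *
from m import mask,red
import pickle
for b in[(140,145,165,170)]:
    for f in("top0","top7"):
        p=mask(pickle.load(open(f+".pkl","rb")),b,red); print(f,np.mean([p[p[:,1]==v,0].min() for v in np.unique(p[:,1])[1:-2]]))
workorder.sign_off(); print(arm.state()["clock"])
E
```

```text
top0 150.2
top7 147.8
the job is handed in; nothing more can be done
the job is handed in; nothing more can be done
```

The bolt is through all three rings with its nose at the red ring. I let go and left it lying in the gauge, and I signed the job off about 32 s into the 56 s allowed.

- **Insertion:** I lifted the larger bolt straight out of the cradle by its orange grip and found its height by two light touches on the yellow rest. It then went through the three rings without any side force. While I was first feeling for the stop, the tool sagged about 1 mm and the bolt brushed something below it. That showed as about 5 N upward and 3 N sideways, so I raised the bolt and backed off before pressing on.
- **Red ring:** It stopped the nose at 108.2 mm along the gauge, started to slide at 108.85 mm under a steady 8 N, and I stopped at 114.0 mm. That makes the push about 5.1 mm. I then eased off the pressure, lowered the bolt and opened the gripper; forces read about zero afterwards.
- **Checks that disagreed:** The top camera gave a larger push: about 5.5 mm from the ring's left edge and about 6.3 mm from its centroid. One pixel there is about 2.3 mm, and the bolt now covers part of the ring, so I trust the 5.1 mm figure. All three are under the 8 mm limit.
- **Not checked:** In the final side view the gripper partly hid the bolt. I did not measure the bracket, filter and lamp holder again, though the arm's planned path kept clear of them and I felt no unexpected contact.

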